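# Switch the bench dust extraction to another branch

### The job

Switch the dust extraction over: pull the blast gate with the blue knob all the way out until it clicks open, and only then push the gate with the orange knob fully home, so that the fan always has one open branch. Leave the gate with the yellow knob shut and do not disturb the furniture models, the mug or the sanding block.

Things in the scene. Friction and masses are not known exactly. Their poses are not given: they have to be found in the camera images.
- extractor: Dust extractor, fixed: aluminium duct 70 mm in diameter, 420 mm long along y, axis 50 mm up; grey fan drum (100 mm across, 85 long, top at 118 mm) at its +y end, clear dust pot (104 mm across, 110 high) at its -y end. Origin on the bench under mid-duct; -x is the front, where the knobs are. Three gates stand on it 130 mm apart along y, in any colour order. Its place and yaw vary.
- gate_blue: Fixed blast gate with the blue knob: flat black housing 120 mm (x) by 92 mm (y) on the duct, 96 to 120 mm above the bench, with an aluminium spout on top (up to 168 mm high) facing the far side, +x. Origin on the bench under the housing's centre. x is parallel to the slide.
- gate_orange: Fixed blast gate with the orange knob; same sizes and axes as gate_blue.
- gate_yellow: Fixed blast gate with the yellow knob; same sizes and axes as gate_blue.
- knob_blue (a point): Centre of the BLUE block knob with flat sides (36 mm wide in y, 44 mm high, from 17 mm in front of this point to 15 mm behind), 108 mm up, on a 12 mm rod; the steel blade (66 mm wide, 6 thick) starts 35 mm behind it. Moves with the knob. -x: horizontal pull-out direction, roughly towards the robot; +x: push home; z up. At home it is 42 mm in front of the housing. Grip across y from above.
- slide_blue (a joint): How far the blue gate's slide is out, m: 0 fully home (shut), 0.060 fully out (open); hard stops at both. Starts home. A spring detent holds it at either end: about 8 N frees it; mid-way it needs about 2 N and stays where left; within the last 5 mm or so of an end it clicks to that end by itself.
- knob_orange (a point): The same point on the ORANGE knob, same sizes and axes as knob_blue.
- knob_yellow (a point): The same point on the YELLOW knob, same sizes and axes as knob_blue.
- slide_orange (a joint): The same for the orange gate. Starts open, 35 to 52 mm out.
- slide_yellow (a joint): The same for the yellow gate. Starts home and is to stay there.
- model_table: Loose bystander: round wooden model table with three dark legs, 84 mm across, 62 mm high, at the front of the extractor's +y end. Origin under its centre.
- model_bench: Loose bystander: slatted wooden model bench with a back, 95 by 130 mm, 70 mm high, at the front of the extractor's -y end. Origin under its centre.
- mug: Loose bystander: blue ceramic mug, 76 mm across, 85 mm high, in front of the extractor, towards its +y end. Origin under its centre.
- sanding_block: Loose bystander: cork sanding block with a red sole, 110 by 60 by 34 mm, in front of the extractor, between it and the robot. Origin under its centre.

How it is judged:
By the outcome, as a careful person would: the job done as asked, in the order asked, and still so for the second after the job is handed in, with the robot touching nothing.
It also fails if it takes over 45 s, if anything falls off the work surface, if the arm or the gripper's body presses on something with over 40 N, if the wrist force passes 120 N, or if a joint passes its speed limit or range.

### The arm

A 6-joint arm with a two-finger parallel gripper is mounted at the origin on the work surface. World frame = base frame: x ahead of the robot, y to its left, z up, the work surface at z = 0. Lengths are in mm, angles in rad, forces in N, time in s.
With the tool pointing down it reaches from about 275 to 750 mm from the base axis. Payload 10.2 kg.
Tool frame: the origin (TCP) lies between the finger pads; the fingertips stand 8 mm ahead of it and the grasp point (between the pads) lies 11 mm behind it; z points along the fingers, y is the line along which they close (so a half turn about z gives the same grasp; the last joint's range is limited). The gripper opens to 85 mm and grips with 20 to 120 N. Pads are 22 mm wide; open, the fingers measure 114 mm over their backs; the gripper's body (76 mm by 85 mm) begins 54 mm behind the grasp point. The pads swing forward as they close: fully open they stand 13 mm farther back than shut.
Start: joints at [-1.551, 0.313, 1.498, -0, 1.331, -0.223], TCP at [126.208, -509.61, 239.294] pointing down, gripper open.
Joint ranges: [-2.94, 2.94], [-0.97, 2.17], [0.19, 2.56], [-1.23, 4.37], [0.02, 3.11], [-2.88, 2.88]. Speed limits (rad/s): [2.39, 2.39, 3.01, 3.14, 3.14, 3.14].

### API

Orientations are given as a unit quaternion [w, x, y, z].
In Python, from rig import * gives the robot as it stands.
- The arm moves only by the shell command python3 -m handwheel 'ROWS' [FORCE]. ROWS is JSON, a list that holds one entry, the list of rows, each a list of 7 numbers: the shift along the world's x, y, z in mm, then the turn, a rotation vector about the world's x, y, z in degrees, then the opening, from -1 (shut) to 1 (fully open). A call has 1 to 8 rows; each row shifts and turns the commanded pose from where the row before left it; what a row does not reach is not made up. A row lasts 1/8 s, in which the tool goes at most 62.5 mm and 10.7 degrees, less where a joint would pass 70% of its speed; a pose out of reach is approached as far as the arm can. A call is refused whole if a number of a shift passes 62.5 or a number of a turn 10.7, either way. A call with a gripper value outside its range is refused whole. The fingers move at their own pace and stop on an object; FORCE is the grip in N (left out, the last holds). Time passes only in rows, so rows that do not move let the fingers close. It gives the time, the measured TCP pose, the force, the opening and the grip force at its end, in the units of the state.
- sense(): the state, without advancing time (a new reading comes with each control period).
- capture(name): name is "scene" or "top"; returns a dict with "image" (384x512x3 uint8, red, green, blue), "fx", "fy", "cx", "cy" (pixels), "rvec" (rotation vector, rad) and "tvec" (3), from world to camera coordinates, as OpenCV has them. Camera axes: x right, y down, z forward; pixel columns grow to the right and rows downward; lengths in mm; the calibration is good to about 2 mm. A picture is of the moment at which its call begins. There is no depth.
- finish_job(): hands the job in; it is judged then, once.
The state is a dict: "time_s": time; "joints": joint angles; "dq": joint speeds; "tau": joint torques, N m; "eef_pos": TCP position; "ee_rot": TCP orientation; "force": force on the tool from outside, world axes, zero at the start; "wrist_torque": the same for the moment, N m; "grip_width": opening from 0.0 (shut) to 1.0 (fully open); "grip_force": force on a finger pad.
Only numpy, scipy, OpenCV 4.12 (cv2) and the standard library are available. Lean on these libraries where they do the work, as an engineer would, in place of code of your own. Each camera call takes 0.05 s, during which the arm holds its last target. There are 200 camera calls.

## Working session

There is one attempt and no reset: what is moved stays moved. The work goes in short steps, Python scripts to look and compute and a shell command to move; the robot and the scene stay as the last step left them, time stands still between calls to the robot, and variables do not carry over. Pictures are saved under pics/ and viewed, at most 10 in all, crops included, and the job is handed in when it is done.

```bash
mkdir -p pics; python3 - <<'E'
from rig import *
import cv2,numpy as np,pickle
d={}
for n in("scene","top"):
    c=capture(n);d[n]=c;cv2.imwrite(f"pics/{n}0.png",cv2.cvtColor(np.array(c["image"]),cv2.COLOR_RGB2BGR))
    R=cv2.Rodrigues(np.array(c["rvec"]))[0];print(n,-R.T@np.array(c["tvec"]),R[2])
pickle.dump(d,open("d0.pkl","wb"));print(sense())
E
```

```text
scene [1056.04646246  847.57445262 1010.32593905] [-0.37662542 -0.63515936 -0.67433365]
top [ 432.15391865  -21.89993953 1362.63996699] [ 0.08778775  0.00245183 -0.99613618]
{'time_s': 0.1, 'joints': array([-1.55139347e+00,  3.13393946e-01,  1.49832383e+00,  1.43373548e-06,
        1.33098558e+00, -2.23385765e-01]), 'dq': array([-8.90019806e-04, -1.75940468e-03, -2.54101856e-03,  4.74343254e-05,
        1.99082790e-04,  5.88101854e-04]), 'tau': array([ 2.70466116e-03, -4.12900651e+01, -2.60146576e+01, -2.65128656e-04,
        2.93164790e-03, -1.36476712e-05]), 'eef_pos': array([ 126.20719577, -509.3949549 ,  238.80638075]), 'ee_rot': array([-5.52390413e-04,  9.92640623e-01,  1.21096185e-01,  5.72351656e-05]), 'force': array([ 0.57900206,  0.11967786, -0.6164911 ]), 'wrist_torque': array([ 0.04673834, -0.0263347 ,  0.02856341]), 'grip_force': 0.0, 'grip_width': 0.9980703928605233}
```

View pics/scene0.png

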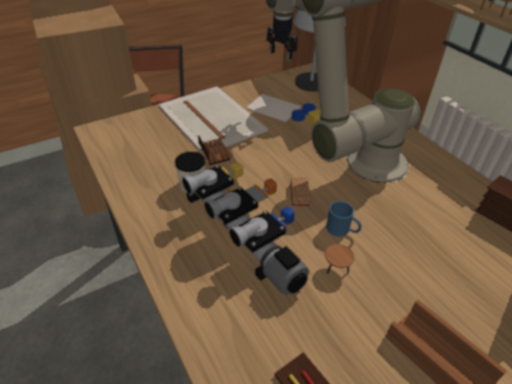

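View pics/top0.png

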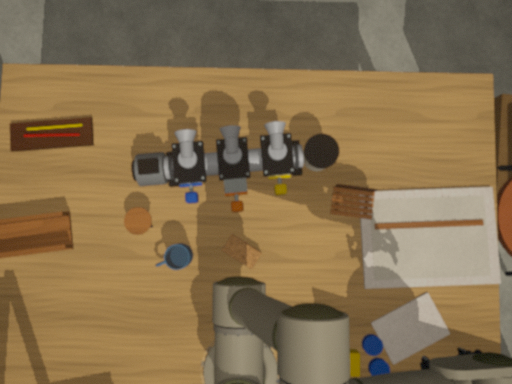

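The scene view shows the extractor with gates ordered blue, orange, yellow from +y to -y. In the top view the knobs are at about (191,197) blue, (237,206) orange and (280,188) yellow, with the drum at (150,168), the mug at (178,257), the sanding block at (240,248) and the bench model at (352,202).

```bash
cat >look.py <<'E'
import cv2,numpy as np,pickle
def ray(c,uv):
    K=np.array([[c["fx"],0,c["cx"]],[0,c["fy"],c["cy"]],[0,0,1]]);R=cv2.Rodrigues(np.array(c["rvec"]))[0]
    return -R.T@np.array(c["tvec"]).ravel(), R.T@np.linalg.inv(K)@np.array([*uv,1.])
def onz(c,uv,z):
    o,v=ray(c,uv);return (o+v*(z-o[2])/v[2])
def blobs(c,lo,hi,roi,mina=15):
    h=cv2.cvtColor(np.ascontiguousarray(c["image"]),cv2.COLOR_RGB2HSV);m=cv2.inRange(h,lo,hi)
    k=np.zeros_like(m);x0,y0,x1,y1=roi;k[y0:y1,x0:x1]=m[y0:y1,x0:x1]
    n,l,s,ce=cv2.connectedComponentsWithStats(k)
    return [(s[i],ce[i],cv2.minAreaRect(np.argwhere(l==i)[:,::-1].astype(np.float32))) for i in range(1,n) if s[i][4]>=mina]
COL=dict(blue=((108,150,60),(125,255,255)),orange=((5,170,60),(14,255,255)),yellow=((24,150,60),(32,255,255)))
E
python3 - <<'E'
from look import *
d=pickle.load(open("d0.pkl","rb"))
for n,roi in(("top",(170,170,300,220)),("scene",(150,140,310,225))):
  c=d[n]
  for k,(lo,hi) in COL.items():
    for s,ce,r in blobs(c,lo,hi,roi): print(n,k,s,ce.round(1),"z130",onz(c,ce,130).round(1)[:2],"z108",onz(c,ce,108).round(1)[:2])
c=d["top"]
for s,ce,r in blobs(c,(0,0,0),(179,255,45),(120,120,345,200),40): print("dark",s,ce.round(1),[round(float(x),1) for x in (*r[0],*r[1],r[2])],onz(c,r[0],120).round(1))
for nm,uv,z in(("mug",(178,257),85),("block",(240,248),34),("table",(138,220),62),("bench",(352,202),50)):print(nm,onz(c,uv,z).round())
t=d["top"]["image"][150:270,110:370];s=d["scene"]["image"][130:300,160:370]
cv2.imwrite("pics/a.png",cv2.cvtColor(cv2.resize(t,None,fx=3,fy=3,interpolation=3),cv2.COLOR_RGB2BGR))
E
```

```text
top blue [186 193  11   9  85] [191.3 197. ] z130 [520.6 149.9] z108 [522.2 153. ]
top orange [225 193  10   3  17] [229.9 194.3] z130 [530.8  39.5] z108 [532.6  40.6]
top orange [231 201  12  11  64] [235.6 205.6] z130 [498.8  22.5] z108 [500.   23.3]
top yellow [270 174  21   5  48] [281.2 176.3] z130 [ 586.  -106.6] z108 [ 588.7 -108.1]
top yellow [275 184  11  11  97] [280.3 188.8] z130 [ 549.8 -104.5] z108 [ 551.9 -106. ]
scene blue [282 208  12  15 128] [287.6 214.6] z130 [530.3 169.4] z108 [517.2 152.4]
scene orange [265 180  11  14 108] [270.3 186. ] z130 [508.7  40.5] z108 [495.1  20.4]
dark [217 139  32  40 582] [233.  162.7] [232.5, 158.2, 38.0, 29.0, 85.0] [637.3  35.3 120. ]
dark [262 141  30  33 241] [275.  160.7] [276.7, 156.2, 32.5, 27.5, 84.8] [646.  -93.1 120. ]
dark [305 142  26  25 184] [317.3 155.5] [318.1, 154.8, 23.7, 24.3, 71.6] [ 652.7 -213.8  120. ]
dark [176 147  29  34 234] [193.8 167.3] [194.7, 166.1, 24.4, 36.3, 43.5] [611.7 144.7 120. ]
mug [346. 189.  85.]
block [374.   9.  34.]
table [453. 318.  62.]
bench [ 522. -329.   50.]
```

View pics/a.png

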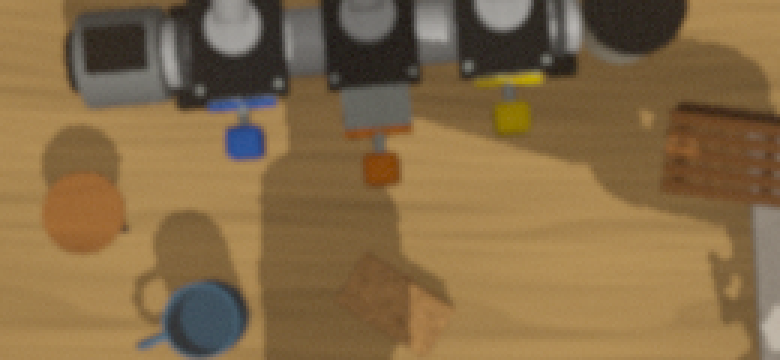

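The enlarged crop shows the blue knob (245,142) and yellow knob (513,117) at home. The orange knob (381,168) is about 36 mm out with its blade showing. From the blue-yellow line, yaw is about 6.5°, blue is at about (520,151) and orange at about (498,22). The tool's yaw is 13.9°, so it needs a turn of about -7.4° about z.

```bash
python3 -m handwheel '[[[25,42,0,0,0,-1,1],[25,42,0,0,0,-1,1],[25,42,0,0,0,-1,1],[25,42,0,0,0,-1,1],[25,42,0,0,0,-1,1],[25,42,0,0,0,-1,1],[25,42,0,0,0,-1.4,1],[25,42,0,0,0,0,1]]]' 40; python3 -m handwheel '[[[25,42,0,0,0,0,1],[25,42,0,0,0,0,1],[25,42,0,0,0,0,1],[25,42,0,0,0,0,1],[25,42,0,0,0,0,1],[25,42,0,0,0,0,1],[25,42,0,0,0,0,1],[0,0,0,0,0,0,1]]]'
```

```text
time_s: 1.1
eef_pos: [326.7, -172.1, 239.2]
ee_rot: [-0.0, 0.998, 0.056, -0.0]
force: [0.1, -0.7, 0.7]
grip_width: 0.998
grip_force: 0.0
time_s: 2.1
eef_pos: [501.6, 122.5, 238.5]
ee_rot: [-0.0, 0.998, 0.058, -0.001]
force: [-0.8, -0.5, -0.3]
grip_width: 1.002
grip_force: 0.0
```

```bash
python3 -m handwheel '[[[9,14,0,0,0,0,1],[8,14,0,0,0,0,1],[0,0,-40,0,0,0,1],[0,0,-30,0,0,0,1],[0,0,-10,0,0,0,1],[0,0,0,0,0,0,1]]]'; python3 - <<'E'
from rig import *
from look import *
o=[]
for n,(x,y,w,h) in(("top",(140,130,140,105)),("scene",(220,120,140,105))):
    c=capture(n);o.append(cv2.resize(np.ascontiguousarray(c["image"][y:y+h,x:x+w]),(560,420),interpolation=3)[:,:400] if n=="top" else cv2.resize(np.ascontiguousarray(c["image"][y:y+h,x:x+w]),(560,420),interpolation=3)[:,:400])
cv2.imwrite("pics/b.png",cv2.cvtColor(np.hstack(o),cv2.COLOR_RGB2BGR))
E
```

```text
time_s: 2.85
eef_pos: [518.5, 148.4, 159.6]
ee_rot: [-0.0, 0.998, 0.057, 0.0]
force: [-0.6, -0.1, 0.1]
grip_width: 1.002
grip_force: 0.0
```

View pics/b.png

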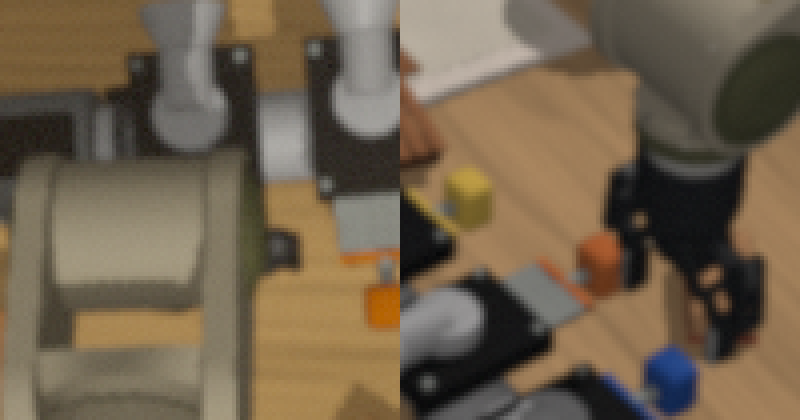

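The right half shows the open fingers above and straddling the blue knob (670,380), clear of the orange one (600,265). The top view is hidden by the arm. Next: descend and close.

```bash
python3 -m handwheel '[[[0,1.5,-20,0,0,0,1],[0,0,-20,0,0,0,1],[0,0,-18,0,0,0,1],[0,0,0,0,0,0,1]]]'; python3 -m handwheel '[[[0,0,0,0,0,0,-0.2],[0,0,0,0,0,0,-0.5],[0,0,0,0,0,0,-1],[0,0,0,0,0,0,-1],[0,0,0,0,0,0,-1],[0,0,0,0,0,0,-1]]]' 50
```

```text
time_s: 3.45
eef_pos: [518.2, 149.9, 101.4]
ee_rot: [-0.0, 0.998, 0.057, -0.0]
force: [0.0, -0.7, 0.1]
grip_width: 0.997
grip_force: 0.0
time_s: 4.2
eef_pos: [518.3, 151.8, 102.6]
ee_rot: [-0.002, 0.998, 0.057, 0.001]
force: [-3.3, 11.3, 7.0]
grip_width: 0.416
grip_force: 51.6
```

Gripped (35 mm). Pull along (-0.994,-0.113), relieving the sideways load.

```bash
python3 -m handwheel '[[[-4,1.5,0,0,0,0,-1],[-8,-0.9,0,0,0,0,-1],[-10,-1.1,0,0,0,0,-1],[-10,-1.1,0,0,0,0,-1],[-10,-1.1,0,0,0,0,-1],[-8,-0.9,0,0,0,0,-1],[0,0,0,0,0,0,-1]]]'; python3 -m handwheel '[[[-5,-0.6,0,0,0,0,-1],[-4,-0.5,0,0,0,0,-1],[0,0,0,0,0,0,-1]]]'
```

```text
time_s: 5.08
eef_pos: [468.2, 146.3, 102.5]
ee_rot: [-0.0, 0.998, 0.057, 0.001]
force: [-1.3, -0.6, 9.6]
grip_width: 0.414
grip_force: 52.3
time_s: 5.45
eef_pos: [458.9, 145.2, 102.5]
ee_rot: [-0.0, 0.998, 0.057, 0.0]
force: [-5.3, -1.8, 14.3]
grip_width: 0.417
grip_force: 52.7
```

```bash
python3 -m handwheel '[[[-1.5,-0.2,0,0,0,0,-1],[-1,-0.1,0,0,0,0,-1],[0,0,0,0,0,0,-1]]]';python3 -m handwheel '[[[-1,-0.1,0,0,0,0,-1],[0,0,0,0,0,0,-1]]]'
```

```text
time_s: 5.82
eef_pos: [458.6, 145.2, 102.6]
ee_rot: [-0.0, 0.998, 0.057, 0.003]
force: [7.9, 2.6, 2.9]
grip_width: 0.414
grip_force: 51.3
time_s: 6.08
eef_pos: [458.6, 145.1, 102.6]
ee_rot: [-0.0, 0.998, 0.056, 0.004]
force: [15.5, 3.3, -0.9]
grip_width: 0.41
grip_force: 50.7
```

At the hard stop: the arm no longer moves and the force rises. Relax, release, rise clear and look.

```bash
python3 -m handwheel '[[[3,0.3,0,0,0,0,-1],[0,0,0,0,0,0,0.2],[0,0,0,0,0,0,1],[0,0,0,0,0,0,1],[0,0,0,0,0,0,1],[0,0,20,0,0,0,1],[0,0,40,0,0,0,1],[0,0,40,0,0,0,1]]]'; python3 -m handwheel '[[[0,-50,0,0,0,0,1],[0,-60,0,0,0,0,1],[0,-60,0,0,0,0,1],[0,-60,0,0,0,0,1],[0,-60,0,0,0,0,1],[0,0,0,0,0,0,1]]]'; python3 - <<'E'
from rig import *
from look import *
o=[]
for n,roi in(("top",(150,160,300,225)),("scene",(150,140,330,240))):
  c=capture(n)
  for k,(lo,hi) in COL.items():
    for s,ce,r in blobs(c,lo,hi,roi): print(n,k,s,ce.round(1),"z130",onz(c,ce,130).round(1)[:2],"z108",onz(c,ce,108).round(1)[:2])
  x,y=(120,130) if n=="top" else (160,120)
  o.append(cv2.resize(np.ascontiguousarray(c["image"][y:y+150,x:x+200]),(400,300),interpolation=3))
cv2.imwrite("pics/c.png",cv2.cvtColor(np.hstack(o),cv2.COLOR_RGB2BGR))
E
```

```text
time_s: 7.08
eef_pos: [458.5, 145.1, 202.3]
ee_rot: [0.0, 0.998, 0.057, -0.0]
force: [0.2, -0.1, 0.1]
grip_width: 1.003
grip_force: 0.0
time_s: 7.82
eef_pos: [458.3, -148.2, 201.0]
ee_rot: [0.0, 0.999, 0.054, -0.0]
force: [-0.3, 0.2, -0.3]
grip_width: 1.0
grip_force: 0.0
top blue [188 214  10   8  75] [192.6 217.6] z130 [461.6 144.2] z108 [462.1 147.2]
top yellow [269 176   8   3  17] [272.4 176.8] z130 [583.9 -81.3] z108 [586.6 -82.4]
top yellow [275 184  12  11 118] [280.5 189.2] z130 [ 548.7 -105.2] z108 [ 550.7 -106.7]
scene blue [297 200  11  14 113] [302.6 206.1] z130 [472.3 162.1] z108 [457.7 144.9]
scene orange [265 179  11  15 111] [270.3 185.8] z130 [508.2  39.5] z108 [494.5  19.3]
```

View pics/c.png

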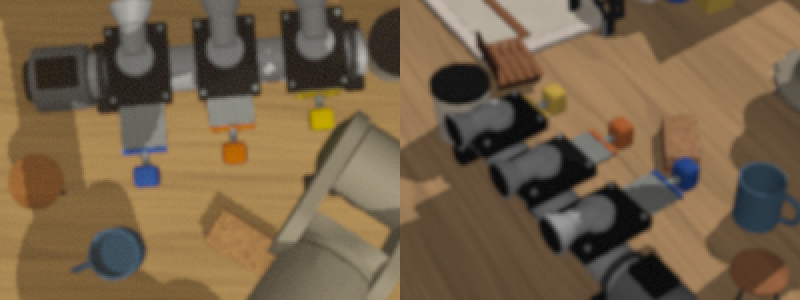

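The slide is fully out: the blue knob at left (146,176) moved 59-60 mm between the pictures. Orange is still about 36 mm out at (235,152), i.e. around (497,19.5). Yellow and the bystanders are undisturbed. Now orange.

```bash
python3 -m handwheel '[[[9.5,42,0,0,0,0,1],[9.5,42,0,0,0,0,1],[9.5,42,0,0,0,0,1],[10,41.5,0,0,0,0,1],[0,0,-20,0,0,0,1],[0,0,-20,0,0,0,1],[0,0,0,0,0,0,1]]]'
```

```text
time_s: 8.8
eef_pos: [496.2, 24.1, 160.4]
ee_rot: [-0.0, 0.998, 0.058, -0.001]
force: [0.3, -0.3, 0.9]
grip_width: 1.001
grip_force: 0.0
```

```bash
python3 -m handwheel '[[[1,-4.5,-15,0,0,0,1],[0,0,-20,0,0,0,1],[0,0,-20,0,0,0,1],[0,0,-4,0,0,0,1],[0,0,0,0,0,0,1]]]'; python3 -m handwheel '[[[0,0,0,0,0,0,-0.2],[0,0,0,0,0,0,-0.5],[0,0,0,0,0,0,-1],[0,0,0,0,0,0,-1],[0,0,0,0,0,0,-1],[0,0,0,0,0,0,-1]]]' 50
```

```text
time_s: 9.43
eef_pos: [498.4, 18.0, 102.7]
ee_rot: [0.0, 0.998, 0.057, 0.0]
force: [0.8, 0.3, 0.2]
grip_width: 0.999
grip_force: 0.0
time_s: 10.18
eef_pos: [498.3, 18.8, 102.9]
ee_rot: [-0.001, 0.998, 0.057, 0.0]
force: [-1.2, 5.4, 4.4]
grip_width: 0.42
grip_force: 50.6
```

Gripped. Push home about 36 mm along (+0.994,+0.113), then feel for the stop.

```bash
python3 -m handwheel '[[[5,1.3,0,0,0,0,-1],[8,0.9,0,0,0,0,-1],[8,0.9,0,0,0,0,-1],[7,0.8,0,0,0,0,-1],[0,0,0,0,0,0,-1]]]'; python3 -m handwheel '[[[3,0.3,0,0,0,0,-1],[3,0.3,0,0,0,0,-1],[0,0,0,0,0,0,-1]]]'; python3 -m handwheel '[[[2,0.2,0,0,0,0,-1],[0,0,0,0,0,0,-1]]]'
```

```text
time_s: 10.8
eef_pos: [527.0, 22.1, 102.9]
ee_rot: [0.0, 0.998, 0.057, 0.001]
force: [2.2, 0.8, 5.3]
grip_width: 0.421
grip_force: 50.5
time_s: 11.18
eef_pos: [533.0, 22.7, 102.9]
ee_rot: [-0.0, 0.998, 0.057, 0.001]
force: [6.0, 2.6, 4.3]
grip_width: 0.418
grip_force: 50.4
time_s: 11.42
eef_pos: [534.9, 22.9, 102.9]
ee_rot: [-0.0, 0.998, 0.057, 0.001]
force: [4.0, 3.5, 5.2]
grip_width: 0.412
grip_force: 50.6
```

```bash
python3 -m handwheel '[[[1.5,0.2,0,0,0,0,-1],[1,0.1,0,0,0,0,-1],[0,0,0,0,0,0,-1]]]'; python3 -m handwheel '[[[1,0.1,0,0,0,0,-1],[0,0,0,0,0,0,-1]]]'
```

```text
time_s: 11.8
eef_pos: [536.1, 23.1, 102.8]
ee_rot: [0.0, 0.998, 0.057, -0.001]
force: [-6.3, 1.0, 10.5]
grip_width: 0.415
grip_force: 51.4
time_s: 12.05
eef_pos: [536.1, 23.1, 102.8]
ee_rot: [0.0, 0.998, 0.057, -0.002]
force: [-11.8, -1.2, 14.7]
grip_width: 0.415
grip_force: 51.9
```

Hard stop at home. Relax, release, rise, move aside and check.

```bash
python3 -m handwheel '[[[-2,-0.2,0,0,0,0,-1],[0,0,0,0,0,0,0.2],[0,0,0,0,0,0,1],[0,0,0,0,0,0,1],[0,0,0,0,0,0,1],[0,0,20,0,0,0,1],[0,0,40,0,0,0,1],[0,0,40,0,0,0,1]]]'; python3 -m handwheel '[[[-25,-50,8,0,0,0,1],[-25,-55,0,0,0,0,1],[-25,-55,0,0,0,0,1],[-25,-55,0,0,0,0,1],[0,0,0,0,0,0,1],[0,0,0,0,0,0,1]]]'; python3 - <<'E'
from rig import *
from look import *
o=[]
for n,roi in(("top",(150,160,300,225)),("scene",(150,140,330,240))):
  c=capture(n)
  for k,(lo,hi) in COL.items():
    for s,ce,r in blobs(c,lo,hi,roi): print(n,k,s,ce.round(1),"z130",onz(c,ce,130).round(1)[:2],"z108",onz(c,ce,108).round(1)[:2])
  x,y=(120,130) if n=="top" else (160,120)
  o.append(cv2.resize(np.ascontiguousarray(c["image"][y:y+150,x:x+200]),(400,300),interpolation=3))
cv2.imwrite("pics/d.png",cv2.cvtColor(np.hstack(o),cv2.COLOR_RGB2BGR))
E
```

```text
time_s: 13.05
eef_pos: [535.5, 23.0, 203.3]
ee_rot: [-0.0, 0.998, 0.057, -0.0]
force: [0.3, 1.2, 0.0]
grip_width: 0.999
grip_force: 0.0
time_s: 13.8
eef_pos: [435.8, -191.7, 210.3]
ee_rot: [-0.0, 0.998, 0.057, -0.0]
force: [-0.6, 0.6, 0.7]
grip_width: 0.999
grip_force: 0.0
top blue [188 214  10   8  76] [192.6 217.6] z130 [461.7 144.3] z108 [462.3 147.3]
top yellow [281 174   8   3  16] [284.8 175.4] z130 [ 588.7 -116.8] z108 [ 591.5 -118.5]
top yellow [269 176   9   3  21] [272.8 177. ] z130 [583.6 -82.3] z108 [586.3 -83.4]
top yellow [275 185  12  10  97] [280.8 189.3] z130 [ 548.5 -106. ] z108 [ 550.5 -107.6]
scene blue [297 200  11  14 110] [302.7 206. ] z130 [471.9 161.9] z108 [457.3 144.7]
scene orange [255 184  11  15 111] [260.9 190.4] z130 [544.5  43.1] z108 [531.8  23. ]
```

View pics/d.png

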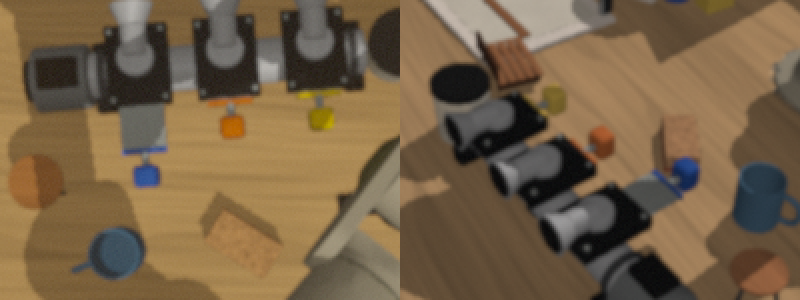

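The picture shows blue fully out (146,176), orange flush with the home line (232,126) and yellow shut (320,118). The bystanders have not moved.

```bash
python3 -c "
from rig import *
print(finish_job())"
```

```text
the job is handed in; nothing more can be done
None
```

The job is handed in after about 14 s of robot time: blue was pulled out to its stop first, then orange pushed home to its stop; yellow is still shut, and the bystanders show no movement in the final pictures.

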